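# Find the push switch with the stiff key

### The arm

A 6-joint arm with a two-finger parallel gripper is mounted at the origin on a cart in front of the work surface, level with it; the furniture and walls round the work are solid. World frame = base frame: x ahead of the robot, y to its left, z up, the work surface at z = 0. Lengths are in m, angles in rad, forces in N, time in s.
With the tool pointing down it reaches from about 0.3 to 0.825 m from the base axis. Payload 5.4 kg.
Tool frame: the origin (TCP) lies at the very end of the fingers, on their centre line; the grasp point (between the pads) lies 19 mm behind it; z points along the fingers, y is the line along which they close (so a half turn about z gives the same grasp; the last joint's range is limited). The gripper opens to 92 mm and grips with 3 to 60 N. Pads are 20 mm wide; open, the fingers measure 128 mm over their backs; the gripper's body (75 mm by 189 mm) begins 69 mm behind the grasp point.
Start: joints at [-1.347, 0.158, 1.597, -0, 1.386, -0.21], TCP at [0.242, -0.522, 0.215] pointing down, gripper open.
Joint ranges: [-2.91, 2.91], [-0.94, 2.29], [0.18, 2.7], [-1.29, 4.43], [0.17, 2.64], [-3, 3]. Speed limits (rad/s): [2.57, 2.57, 3.14, 3.14, 3.14, 3.14].

### API

Orientations are given as a rotation vector (axis times angle).
In Python, from workcell import bot gives the robot as it stands. Calls block until the motion is done:
- bot.goto(position, orientation): joint-space move of the TCP to a pose.
- bot.line_to(position, rot=None, max_speed=0.15): straight line of the TCP; rot=None keeps the orientation; max_speed is the mean speed in m/s.
- bot.set_joints(angles): joint-space move.
- bot.set_gripper(opening, newtons=None): opening from 0.0 (shut) to 1.0 (fully open); newtons is the grip in N (None keeps the last); returns when the fingers have stopped.
- bot.hold(seconds).
- bot.inverse_kinematics(position, orientation): joint angles nearest the present ones, or None.
- bot.read_camera(name): name is "side" or "top" or "wrist"; returns a dict with "pixels" (480x640x3 uint8, blue, green, red), "fx", "fy", "cx", "cy" (pixels), "R" (3x3) and "t" (3): a world point X has camera coordinates R X + t. Camera axes: x right, y down, z forward; pixel columns grow to the right and rows downward; lengths in m; the calibration is good to about 2 mm. A picture is of the moment at which its call begins. There is no depth.
A pose or a line that the arm cannot do raises bot.MotionError and nothing moves.
- bot.job_done(): hands the job in; it is judged then, once.
Readings, each from a call of its own:
- bot.current_clock(): time.
- bot.current_joints(): joint angles.
- bot.current_joint_vel(): joint speeds.
- bot.current_effort(): joint torques, N m.
- bot.current_ee_pos(): TCP position.
- bot.current_tool_rot(): TCP orientation.
- bot.current_contact_force(): force on the tool from outside, world axes, zero at the start.
- bot.current_ft_torque(): the same for the moment, N m.
- bot.current_opening(): opening from 0.0 (shut) to 1.0 (fully open).
- bot.current_grip_force(): force on a finger pad.
Only numpy, scipy, OpenCV 4.12 (cv2) and the standard library are available. Lean on these libraries where they do the work, as an engineer would, in place of code of your own. Each camera call takes 0.05 s, during which the arm holds its last target. There are 200 camera calls.

### The job

Three look-alike push switches stand in the rack; two have sound keys and one is clearly too stiff. Press each green key gently (never over 18 N) until it clicks through, feeling how much force it takes, then lift only the stiff switch out of the rack and set it down gently, upright, inside the red reject tray. Leave the two sound switches standing in their nests and do not disturb the other things on the bench.

Things in the scene. Friction and masses are not known exactly. Their poses are not given: they have to be found in the camera images.
- switch_one: one of three look-alike push switches: grey housing 42 x 42 x 40 mm, loose, about 0.17 kg, round green key on top (24 mm across, 11 mm proud: 51 mm tall in all). Origin: centre of the underside, z up, x and y along the sides. Stands in a nest of the rack, underside 8 mm above the bench, 2 mm play per side. Which is in which nest changes; the number says nothing of stiffness
- keytop_one (a point): centre of the top face of the released green key of switch_one, 51 mm above its underside (fixed to the housing: it does not go down with the key)
- key_one (a joint): downward travel of its green key (m): 0 released, 0.006 stop; springs back. Push force grows from about 1.5 N to a peak at 2.7 to 3.2 mm, then falls away to about 2 N by 4 mm: this give is the click. Pressed on to the stop, force rises steeply. Peak of a sound key 3.5 to 5.5 N, of the stiff one 9 to 11 N. White dot on the key
- pin_one (a joint): downward travel (m) of its orange witness pin (4 mm thick, 6 mm proud, in the corner at -16.5, -16.5 mm of the housing top). The key drags it down and it stays at the deepest travel the key has had: 0 not yet pressed, over 0.0032 (the mark asked for) once clicked through. It lags the key by up to 0.3 mm. Fingers cannot push it
- switch_two: one of three look-alike push switches: grey housing 42 x 42 x 40 mm, loose, about 0.17 kg, round green key on top (24 mm across, 11 mm proud: 51 mm tall in all). Origin: centre of the underside, z up, x and y along the sides. Stands in a nest of the rack, underside 8 mm above the bench, 2 mm play per side. Which is in which nest changes; the number says nothing of stiffness
- keytop_two (a point): centre of the top face of the released green key of switch_two, 51 mm above its underside (fixed to the housing: it does not go down with the key)
- key_two (a joint): downward travel of its green key (m): 0 released, 0.006 stop; springs back. Push force grows from about 1.5 N to a peak at 2.7 to 3.2 mm, then falls away to about 2 N by 4 mm: this give is the click. Pressed on to the stop, force rises steeply. Peak of a sound key 3.5 to 5.5 N, of the stiff one 9 to 11 N. White dot on the key
- pin_two (a joint): downward travel (m) of its orange witness pin (4 mm thick, 6 mm proud, in the corner at -16.5, -16.5 mm of the housing top). The key drags it down and it stays at the deepest travel the key has had: 0 not yet pressed, over 0.0032 (the mark asked for) once clicked through. It lags the key by up to 0.3 mm. Fingers cannot push it
- switch_three: one of three look-alike push switches: grey housing 42 x 42 x 40 mm, loose, about 0.17 kg, round green key on top (24 mm across, 11 mm proud: 51 mm tall in all). Origin: centre of the underside, z up, x and y along the sides. Stands in a nest of the rack, underside 8 mm above the bench, 2 mm play per side. Which is in which nest changes; the number says nothing of stiffness
- keytop_three (a point): centre of the top face of the released green key of switch_three, 51 mm above its underside (fixed to the housing: it does not go down with the key)
- key_three (a joint): downward travel of its green key (m): 0 released, 0.006 stop; springs back. Push force grows from about 1.5 N to a peak at 2.7 to 3.2 mm, then falls away to about 2 N by 4 mm: this give is the click. Pressed on to the stop, force rises steeply. Peak of a sound key 3.5 to 5.5 N, of the stiff one 9 to 11 N. White dot on the key
- pin_three (a joint): downward travel (m) of its orange witness pin (4 mm thick, 6 mm proud, in the corner at -16.5, -16.5 mm of the housing top). The key drags it down and it stays at the deepest travel the key has had: 0 not yet pressed, over 0.0032 (the mark asked for) once clicked through. It lags the key by up to 0.3 mm. Fingers cannot push it
- rack: aluminium plate 74 x 262 x 8 mm, fixed to the bench, three nests in a row along its y at -90, 0, +90 mm; a nest is 46 mm square inside, its black rim 4 mm wide and 6 mm high (top 14 mm above the bench). Origin: centre of the underside; x across the row, away from the robot. Housings stand parallel to the rack's axes
- reject_tray: square red tray, open at the top, 110 x 110 mm outside, walls 4 mm thick and 18 mm tall, floor 4 mm thick, fixed to the bench. Origin: centre of the underside; x and y along its sides
- timer: bystander: white digital timer 68 x 64 x 19 mm, origin centre of underside
- bottle: bystander: clear 100 ml bottle with blue cap, 56 mm across, 110 mm tall, origin centre of underside
- pen_blue: bystander: blue marker pen 142 mm long, 12 mm thick, lying along its y, origin centre of underside
- tip_box_pink: bystander: pink pipette-tip box 136 x 115 x 66 mm with clear lid, origin centre of underside
- record_one (a joint): judging only: internal record of switch_one in micrometres, far below the noise of its reading, so useless to a program. 0 until its key has clicked; then over 1 um, and over 12 um if it is the stiff one
- record_two (a joint): judging only: internal record of switch_two in micrometres, far below the noise of its reading, so useless to a program. 0 until its key has clicked; then over 1 um, and over 12 um if it is the stiff one
- record_three (a joint): judging only: internal record of switch_three in micrometres, far below the noise of its reading, so useless to a program. 0 until its key has clicked; then over 1 um, and over 12 um if it is the stiff one
- carboy_tap: obstacle: big white carboy with a tap, fixed on the bench to the right of the work: drum 290 mm across, 360 mm tall (its cap 410 mm), tap sticking out toward the robot to 170 mm from the axis, 80 mm up. Origin: centre of its underside
Mind the look-alikes: they are no part of the job. What is shaped like the switch_three but pink or purple is not meant.

How it is judged:
On the way, in this order (a step that is already met when the one before it is completed fails the run):
1. each of the three keys has been pressed until it clicked (witness pins down more than 3.2 mm), all switches still in the rack (value of joint each of pin_one, pin_two, pin_three above 0.0032 m and distance of each of switch_one, switch_two, switch_three from where it was at the start of the episode below 0.02 m), for 0.1 s.
2. the stiff switch is lifted clear of its nest (((value of joint record_one above 8e-06 m and height (world z) of switch_one above 0.03 m and angle between switch_one's own z axis and vertical below 0.5 rad) or (value of joint record_two above 8e-06 m and height (world z) of switch_two above 0.03 m and angle between switch_two's own z axis and vertical below 0.5 rad) or (value of joint record_three above 8e-06 m and height (world z) of switch_three above 0.03 m and angle between switch_three's own z axis and vertical below 0.5 rad))), for 0.1 s.
At the end, for the whole second after the job is handed in: the stiff switch stands upright (within 0.1 rad), at rest, on the floor of the red tray, and the two sound switches stand in their nests (moved less than 10 mm, upright) (((value of joint record_one above 8e-06 m and x of switch_one in the frame of reject_tray between -0.036 and 0.036 m and y of switch_one in the frame of reject_tray between -0.036 and 0.036 m and height (world z) of switch_one below 0.008 m and angle between each of switch_one, switch_two, switch_three's own z axis and vertical below 0.1 rad and linear speed of switch_one below 0.02 m/s and distance of each of switch_two, switch_three from where it was at the start of the episode below 0.01 m) or (value of joint record_two above 8e-06 m and x of switch_two in the frame of reject_tray between -0.036 and 0.036 m and y of switch_two in the frame of reject_tray between -0.036 and 0.036 m and height (world z) of switch_two below 0.008 m and angle between each of switch_two, switch_one, switch_three's own z axis and vertical below 0.1 rad and linear speed of switch_two below 0.02 m/s and distance of each of switch_one, switch_three from where it was at the start of the episode below 0.01 m) or (value of joint record_three above 8e-06 m and x of switch_three in the frame of reject_tray between -0.036 and 0.036 m and y of switch_three in the frame of reject_tray between -0.036 and 0.036 m and height (world z) of switch_three below 0.008 m and angle between each of switch_three, switch_one, switch_two's own z axis and vertical below 0.1 rad and linear speed of switch_three below 0.02 m/s and distance of each of switch_one, switch_two from where it was at the start of the episode below 0.01 m))); the robot touches nothing.
It fails at once if a key is pushed with more than 18 N ((value of joint key_one above 0.001 m and contact force between the fingers and switch_one above 18 N) or (value of joint key_two above 0.001 m and contact force between the fingers and switch_two above 18 N) or (value of joint key_three above 0.001 m and contact force between the fingers and switch_three above 18 N)).
It fails at once if a sound switch is taken out of its nest ((value of joint record_one below 8e-06 m and distance of switch_one from where it was at the start of the episode above 0.02 m) or (value of joint record_two below 8e-06 m and distance of switch_two from where it was at the start of the episode above 0.02 m) or (value of joint record_three below 8e-06 m and distance of switch_three from where it was at the start of the episode above 0.02 m)).
It fails at once if a switch is dropped into the tray or hits it hard (contact force between any of switch_one, switch_two, switch_three and reject_tray above 100 N).
It fails at once if a bystander is disturbed (moved more than 20 mm or tipped) (distance of any of timer, bottle, pen_blue, tip_box_pink from where it was at the start of the episode above 0.02 m or angle between bottle's own z axis and vertical above 0.4 rad).
It also fails if it takes over 72 s, if anything falls off the work surface, if the arm or the gripper's body presses on something with over 40 N, if the wrist force passes 120 N, or if a joint passes its speed limit or range.

## Working session

There is one attempt and no reset: what is moved stays moved. The work goes in short steps, each a Python script; the robot and the scene stay as the last script left them, time stands still between calls to the robot, and variables do not carry over. Pictures are saved under pics/ and viewed, at most 10 in all, crops included, and the job is handed in when it is done.

```bash
mkdir -p pics; ls; python3 - <<'E'
from workcell import bot
import cv2,numpy as np,pickle
d={}
for n in("top","side"):
    c=bot.read_camera(n); d[n]=c; cv2.imwrite(f"pics/{n}0.png",c["pixels"])
    print(n,c["fx"],c["fy"],c["cx"],c["cy"],np.round(c["R"],3).tolist(),np.round(c["t"],3), "pos",-np.array(c["R"]).T@c["t"])
pickle.dump(d,open("cams.pkl","wb"))
print(bot.current_clock(),bot.current_tool_rot(),bot.current_contact_force())
E
```

```text
pics
top 501.5279102943937 501.5279102943937 312.36528569038876 235.98023536162515 [[0.003, -1.0, 0.006], [-0.996, -0.003, -0.084], [0.084, -0.005, -0.996]] [0.204 0.633 1.08 ] pos [0.53925166 0.21193474 1.12821701]
side 531.5432843274751 531.5432843274751 325.52531439209645 246.47629949896634 [[-1.0, 0.005, -0.008], [0.009, 0.585, -0.811], [0.001, -0.811, -0.585]] [ 0.62  -0.079  1.329] pos [0.61979023 1.12093351 0.71887167]
0.1 [-3.06634587e+00 -6.75677849e-01  7.71485623e-05] [ 0.06365533 -0.14690928 -0.16373736]
```

View pics/top0.png

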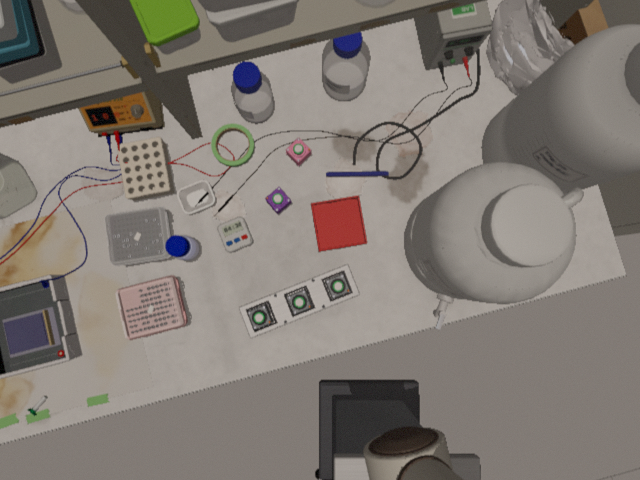

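View pics/side0.png

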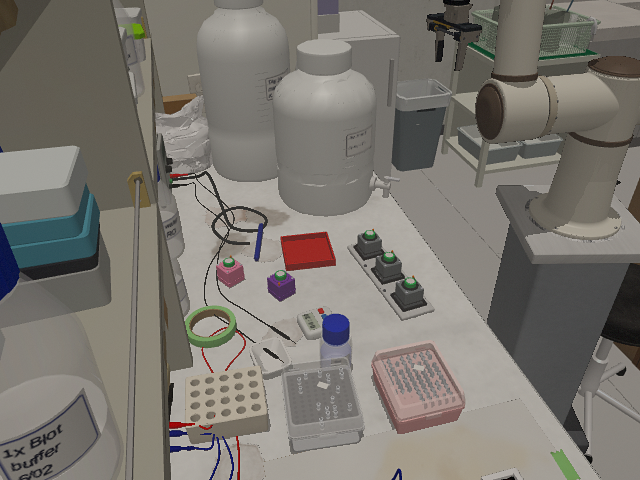

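The top view shows the rack, with green keys at about (261,317), (300,301) and (337,286), and the red tray at (339,223). The look-alikes are pink (298,151) and purple (278,200), neither in the rack. The three grey ones in the rack fit the description. The carboy tap is at (440,312), right of the rack.

```bash
cat > h.py <<'E'
import numpy as np,cv2,pickle
def ray(c,u,v,z):
    R=np.array(c["R"]);t=np.array(c["t"]);o=-R.T@t
    d=R.T@np.array([(u-c["cx"])/c["fx"],(v-c["cy"])/c["fy"],1]); return o+d*(z-o[2])/d[2]
def proj(c,X):
    p=np.array(c["R"])@X+c["t"]; return np.array([c["fx"]*p[0]/p[2]+c["cx"],c["fy"]*p[1]/p[2]+c["cy"]])
def blobs(c,lo,hi,roi,amin):
    h=cv2.cvtColor(c["pixels"],cv2.COLOR_BGR2HSV);m=cv2.inRange(h,lo,hi)
    k=np.zeros_like(m);x0,y0,x1,y1=roi;k[y0:y1,x0:x1]=255
    n,_,s,ce=cv2.connectedComponentsWithStats(m&k)
    return [(tuple(np.round(ce[i],1)),s[i].tolist()) for i in range(1,n) if s[i][4]>=amin],m&k
E
python3 - <<'E'
from h import *
d=pickle.load(open("cams.pkl","rb"))
for n,roi,roit in(("top",(235,260,365,340),(300,185,375,260)),("side",(340,220,440,320),(270,225,345,275))):
    c=d[n]
    b,_=blobs(c,(40,60,50),(85,255,255),roi,15)
    for ce,s in b: print(n,"green",ce,s,ray(c,*ce,.057).round(4))
    b,m=blobs(c,(0,120,80),(8,255,255),roit,200)
    print(n,"red",[(ce,s) for ce,s in b])
    r=cv2.minAreaRect(cv2.findNonZero(m)); print(r)
    for p in cv2.boxPoints(r): print("  traycorner",ray(c,*p,.018).round(4))
c=d["top"]; a=cv2.resize(c["pixels"][170:350,230:400],None,fx=3.3,fy=3.3,interpolation=cv2.INTER_CUBIC);cv2.imwrite("pics/topcrop.png",a)
E
```

```text
top green (np.float64(337.6), np.float64(285.5)) [332, 280, 12, 12, 60] [0.5242 0.1523 0.057 ]
top green (np.float64(299.0), np.float64(301.7)) [293, 296, 13, 13, 61] [0.4898 0.2341 0.057 ]
top green (np.float64(258.5), np.float64(317.3)) [253, 311, 12, 13, 66] [0.4568 0.3196 0.057 ]
top red [((np.float64(338.4), np.float64(223.2)), [311, 196, 56, 56, 2365])]
((338.51348876953125, 223.08108520507812), (48.6620979309082, 48.6620979309082), 80.53767395019531)
  traycorner [0.7067 0.2104 0.018 ]
  traycorner [0.7252 0.103  0.018 ]
  traycorner [0.6175 0.0857 0.018 ]
  traycorner [0.5994 0.1923 0.018 ]
side green (np.float64(369.4), np.float64(234.8)) [365, 230, 11, 9, 60] [0.5244 0.1621 0.057 ]
side green (np.float64(388.6), np.float64(257.1)) [383, 252, 12, 10, 73] [0.4905 0.2439 0.057 ]
side green (np.float64(409.7), np.float64(283.2)) [404, 277, 13, 12, 81] [0.4582 0.3284 0.057 ]
side red [((np.float64(307.1), np.float64(250.9)), [281, 232, 55, 39, 1698])]
((307.9451599121094, 250.506103515625), (34.78593826293945, 51.90282440185547), 83.6598129272461)
  traycorner [0.7255 0.1076 0.018 ]
  traycorner [0.6057 0.0858 0.018 ]
  traycorner [0.5993 0.2184 0.018 ]
  traycorner [0.7091 0.2366 0.018 ]
```

View pics/topcrop.png

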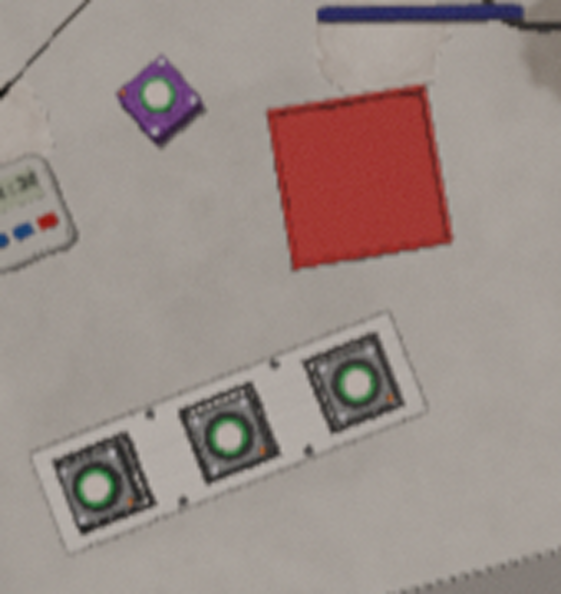

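In the crop the three grey housings stand in black-rimmed nests with orange pins at lower right (the rack's −x,−y corner). The purple one stands outside the rack. Key spacing (91.6 and 88.7 mm, expected 90) and tray side (~109 mm, expected 110) agree with the given sizes. Rack yaw is about 22°, tray yaw about 9.7°. Next I retract high, clear of the carboy, swing over, and look with the wrist camera.

```bash
cat >> h.py <<'E'
from scipy.spatial.transform import Rotation as Ro
def rot(yaw):  # tool down, closing line along (cos yaw, sin yaw)
    y=np.array([np.cos(yaw),np.sin(yaw),0]);z=np.array([0,0,-1.]);return Ro.from_matrix(np.c_[np.cross(y,z),y,z]).as_rotvec()
E
python3 - <<'E'
from workcell import bot
from h import *
a=-1.347
q=bot.inverse_kinematics([.36*np.cos(a),.36*np.sin(a),.43],rot(a)); print(q)
bot.set_joints(q); q=np.array(q)
m=[.490,.235]
q[0]=np.arctan2(m[1],m[0]); bot.set_joints(q); print(bot.current_ee_pos(),bot.current_clock())
yaw=np.radians(21.9)
bot.goto([m[0],m[1],.25],rot(yaw)); print(bot.current_joints(),bot.current_ee_pos(),bot.current_clock())
c=bot.read_camera("wrist");pickle.dump(c,open("w.pkl","wb"));cv2.imwrite("pics/w0.png",c["pixels"])
print(-np.array(c["R"]).T@c["t"],bot.current_contact_force())
for X in([.5242,.1523,.059],[.4898,.2341,.059],[.4568,.3196,.059]): print(proj(c,np.array(X)))
E
```

```text
[-1.6865423  -0.45797324  1.728172    0.          1.87139389 -0.3395423 ]
[0.25465174 0.2545612  0.42983843] 3.5667
[ 2.25192669e-01  5.20830858e-02  1.63906267e+00  2.49783258e-04
  1.44843790e+00 -1.57691664e-01] [0.49015173 0.23537073 0.25140271] 4.7083
[0.46066897 0.30742112 0.42197182] [ 0.4529084   0.3206103  -0.81594627]
[317.38284565 287.24338914]
[316.06704243 209.65178812]
[317.29661424 117.95515961]
```

View pics/w0.png

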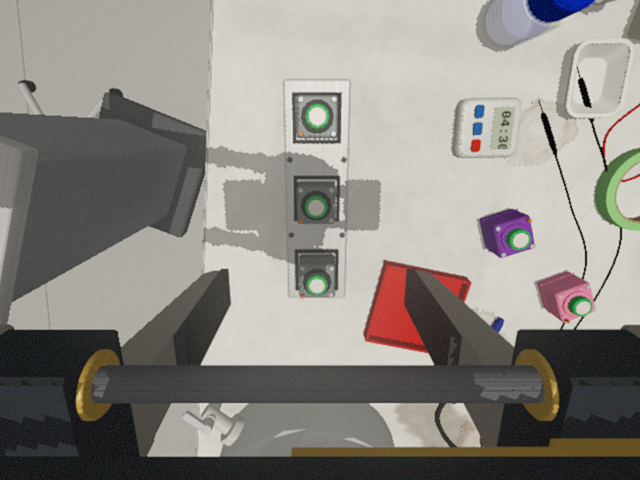

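The wrist view shows keys at about (317,116), (316,207) and (316,285), within about 2 px of the predicted projections (roughly 1.5 mm), so the poses are confirmed. I press the keys starting with the nearest, logging the force profile.

```bash
cat >> h.py <<'E'
def fz(bot,n=4): return np.mean([np.array(bot.current_contact_force())[2] for _ in range(n)])
def press(bot,xy,yaw,zs=.064,step=.0004):
    r=rot(yaw); bot.goto([*xy,.085],r); bot.line_to([*xy,zs],max_speed=.04); bot.hold(.2)
    f0=fz(bot); z=zs; zc=None; log=[]; end="range"
    while z>.048:
        z-=step; bot.line_to([*xy,z],max_speed=.01); bot.hold(.05)
        f=fz(bot)-f0; za=bot.current_ee_pos()[2]; log.append((round(za*1e3,2),round(f,2)))
        if zc is None and abs(f)>1.0: zc=za+.0002
        if abs(f)>14: end="force";break
        if zc and zc-za>.0044: end="travel";break
    bot.line_to([*xy,.085],max_speed=.06)
    print(end,"contact",zc,"peak",max(abs(f) for _,f in log),log,"t",bot.current_clock())
E
python3 - <<'E'
from workcell import bot
from h import *
c=pickle.load(open("w.pkl","rb"))
T=np.array([[.5242,.1523],[.4898,.2341],[.4568,.3196]])
W=np.array([ray(c,*p,.059)[:2] for p in([316.5,285],[316,207],[317,116])]); print(W.round(4)); K=(T+W)/2; np.save("K.npy",K); print(K.round(4))
bot.set_gripper(0.,10); print(bot.current_opening(),bot.current_clock())
press(bot,K[1],np.radians(21.9))
E
```

```text
[[0.5223 0.1545]
 [0.4887 0.2367]
 [0.4559 0.3212]]
[[0.5232 0.1534]
 [0.4892 0.2354]
 [0.4563 0.3204]]
0.004296308109717868 6.1
travel contact 0.060184339862051274 peak 4.74 [(np.float64(63.63), np.float64(-0.48)), (np.float64(63.22), np.float64(0.2)), (np.float64(62.78), np.float64(-0.57)), (np.float64(62.39), np.float64(-0.53)), (np.float64(61.96), np.float64(0.38)), (np.float64(61.58), np.float64(0.26)), (np.float64(61.15), np.float64(-0.2)), (np.float64(60.76), np.float64(-0.19)), (np.float64(60.38), np.float64(-0.29)), (np.float64(59.98), np.float64(1.08)), (np.float64(59.59), np.float64(0.04)), (np.float64(59.34), np.float64(1.26)), (np.float64(58.9), np.float64(1.85)), (np.float64(58.52), np.float64(2.3)), (np.float64(58.08), np.float64(2.0)), (np.float64(57.65), np.float64(4.74)), (np.float64(57.25), np.float64(4.07)), (np.float64(56.82), np.float64(3.73)), (np.float64(56.28), np.float64(2.13)), (np.float64(55.97), np.float64(2.41)), (np.float64(55.55), np.float64(2.68))] t 14.6167
```

Noise is about 0.5 N, so the contact trigger was a bit early. The peak was 4.7 N at z≈57.6 mm followed by a clear fall, so this key is sound. I press it a little deeper to be sure of the pin, using better averaging and an end criterion tied to the peak, then do the other two.

```bash
cat >> h.py <<'E'
def fz2(bot,n=4):
    v=[]
    for _ in range(n): v.append(np.array(bot.current_contact_force())[2]); bot.hold(.02)
    return np.mean(v)
def press2(bot,xy,yaw,zs=.0618,step=.0005):
    bot.goto([*xy,.08],rot(yaw)); bot.line_to([*xy,zs],max_speed=.05); bot.hold(.15)
    f0=fz2(bot,8); z=zs; pk=0;zp=None;drop=False; log=[]; end="range"
    while z>.0525:
        z-=step; bot.line_to([*xy,z],max_speed=.01)
        f=fz2(bot)-f0; za=bot.current_ee_pos()[2]; log.append((float(round(za*1e3,2)),float(round(f,1))))
        if f>pk and not drop: pk,zp=f,za
        if pk>3 and f<.7*pk: drop=True
        if f>14 or (drop and f>max(6,pk)): end="force";break
        if drop and zp-za>.0017: end="clicked";break
    bot.line_to([*xy,.08],max_speed=.08)
    print(end,"peak",pk,zp,log,"t",bot.current_clock(),flush=True)
E
python3 - <<'E'
from workcell import bot
from h import *
K=np.load("K.npy")
for i in(1,2,0): press2(bot,K[i],np.radians(21.9))
E
```

```text
clicked peak 4.566136462653708 0.056866383436447954 [(61.35, 0.0), (60.78, 0.2), (60.28, -0.3), (59.76, -0.0), (59.39, 0.7), (58.91, 1.7), (58.42, 2.1), (57.92, 3.4), (57.41, 3.8), (56.87, 4.6), (56.2, 2.5), (55.77, 2.4), (55.34, 2.2), (54.8, 2.3)] t 20.5667
clicked peak 10.808864835596115 0.0557821594475779 [(61.32, 0.6), (60.79, 0.6), (60.29, 0.7), (59.78, 0.3), (59.39, 1.0), (58.9, 1.9), (58.43, 3.7), (57.98, 4.7), (57.58, 5.7), (57.24, 6.7), (56.93, 8.1), (56.6, 9.4), (56.26, 10.8), (55.78, 10.8), (55.13, 9.5), (54.04, 4.8)] t 27.3583
clicked peak 5.19582823591203 0.05648113125297821 [(61.31, -0.2), (60.78, -0.2), (60.27, -0.1), (59.79, 0.0), (59.41, 0.6), (58.91, 1.4), (58.43, 2.9), (57.93, 3.4), (57.48, 5.1), (57.0, 5.0), (56.48, 5.2), (55.73, 3.4), (55.26, 2.4), (54.77, 2.1)] t 33.8083
```

All three keys clicked through. Peaks were 4.6 N (middle), 10.8 N (left, K[2]) and 5.2 N (right), so the stiff one is the left switch at (0.456, 0.320). I grasp it across the rack's x axis and lift.

```bash
python3 - <<'E'
from workcell import bot
from h import *
K=np.load("K.npy"); xy=K[2]; yaw=np.radians(21.9)
bot.goto([*xy,.10],rot(yaw)); bot.set_gripper(.75,20)
bot.line_to([*xy,.0225],max_speed=.08); bot.set_gripper(0.,20); bot.hold(.2)
h=bot.current_ee_pos()[2]-.008; np.save("hh.npy",h)
print("grip",bot.current_opening()*92,bot.current_grip_force(),"h",h,bot.current_clock())
bot.line_to([*xy,.05],max_speed=.04); bot.line_to([*xy,.13],max_speed=.1)
print(bot.current_opening()*92,bot.current_grip_force(),bot.current_clock())
t=np.array([.662,.148]); bot.goto([*t,.13],rot(np.radians(9.7)))
print(bot.current_ee_pos(),bot.current_grip_force(),bot.current_clock())
c=bot.read_camera("top");cv2.imwrite("pics/t1.png",cv2.resize(c["pixels"][130:350,220:420],None,fx=2.7,fy=2.7))
c=bot.read_camera("side");cv2.imwrite("pics/s1.png",cv2.resize(c["pixels"][170:330,240:450],None,fx=3.5,fy=3.5))
E
```

```text
grip 41.52566159264795 20.00034213066101 h 0.01473445526441794 37.475
41.89136965538835 19.99977797269821 39.2667
[0.66103295 0.14927705 0.12965642] 19.999838769435883 40.3083
```

View pics/s1.png

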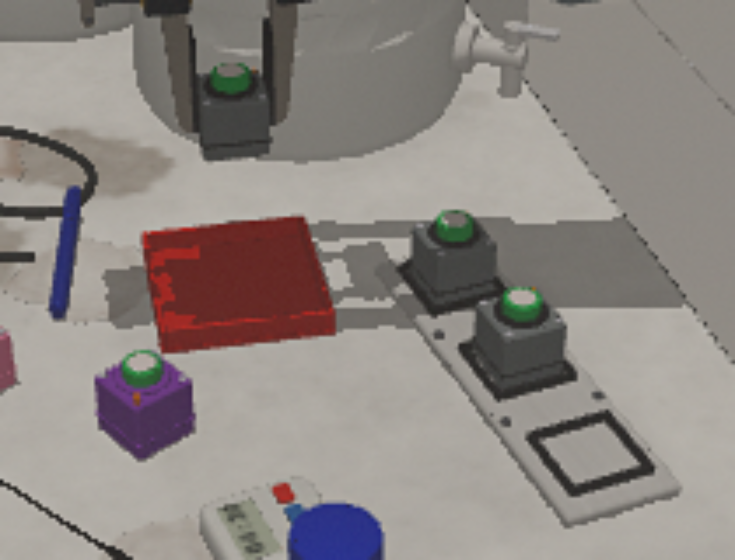

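The side crop shows the stiff switch held level above the tray at (235,110). Its nest at (590,450) is empty, and the two sound switches stand at (455,260) and (520,335). Now I lower it gently.

```bash
python3 - <<'E'
from workcell import bot
from h import *
h=float(np.load("hh.npy")); t=[.662,.148]
bot.line_to([*t,h+.012],max_speed=.06); bot.hold(.15); f0=fz2(bot,8)
z=h+.012
while z>h+.002:
    z-=.0008; bot.line_to([*t,z],max_speed=.015); f=fz2(bot)-f0
    if f>2.5: break
print("stop",z-h,f,bot.current_ee_pos(),bot.current_clock())
bot.set_gripper(.62,20); bot.hold(.2)
bot.line_to([*t,.12],max_speed=.08); bot.line_to([.60,.135,.25],max_speed=.2); bot.hold(.3)
print(bot.current_clock())
c=bot.read_camera("side");cv2.imwrite("pics/s2.png",cv2.resize(c["pixels"][170:330,240:450],None,fx=3.5,fy=3.5))
c=bot.read_camera("wrist");cv2.imwrite("pics/w2.png",c["pixels"])
E
```

```text
stop 0.0032000000000000153 7.612225261523968 [0.66204315 0.14800154 0.01872319] 46.05
49.2667
```

View pics/s2.png

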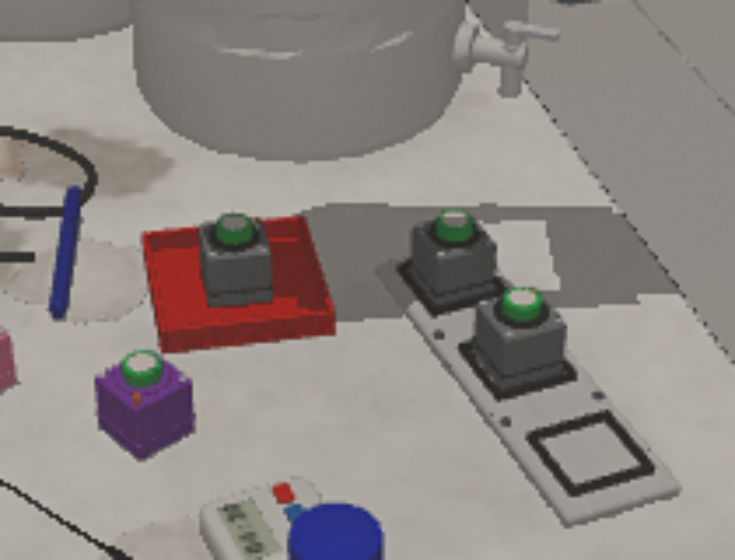

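The switch stands upright near the centre of the red tray at (235,260), the two sound ones are in their nests, and the bystanders are unmoved.

```bash
python3 -c "
from workcell import bot
print(bot.job_done())"
```

```text
the job is handed in; nothing more can be done
None
```

I pressed all three keys until they clicked (peaks 4.6, 5.2 and 10.8 N), set the stiff 10.8 N switch upright in the red tray, left the two sound ones in their nests, and handed the job in at about 49 s; no verdict came back.

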